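# Load the sprung bottle cradle and hold it down for pinning

## Robot

A 6-joint arm with a two-finger parallel gripper is mounted at the origin on a cart in front of the work surface, level with it; the furniture and walls round the work are solid. World frame = base frame: x ahead of the robot, y to its left, z up, the work surface at z = 0. Lengths are in m, angles in rad, forces in N, time in s.
With the tool pointing down it reaches from about 0.35 to 0.975 m from the base axis. Payload 4.9 kg.
Tool frame: the origin (TCP) lies at the very end of the fingers, on their centre line; the grasp point (between the pads) lies 19 mm behind it (manip.hold_point_z is the distance from the TCP to the grasp point, in m); z points along the fingers, y is the direction in which the jaws open and shut (so a half turn about z gives the same grasp; the last joint's range is limited). The gripper opens to 85 mm and grips with 20 to 120 N. Pads are 22 mm wide; open, the fingers measure 114 mm over their backs; the gripper's body (76 mm by 85 mm) begins 54 mm behind the grasp point. The pads swing forward as they close: fully open they stand 13 mm farther back than shut.
Start: joints at [1.027, 0.053, 1.613, -0, 1.476, -0.119], TCP at [0.258, 0.569, 0.231] pointing down, gripper open.
Joint ranges: [-3.01, 3.01], [-1.01, 2.22], [0.06, 2.58], [-1.02, 4.17], [0.09, 2.62], [-3.14, 3.14]. Speed limits (rad/s): [2.57, 2.57, 3.14, 3.14, 3.14, 3.14].

## Interface

Orientations are given as a unit quaternion [w, x, y, z].
In Python, from plant import monitor, grab_frame, camera_params, ticket, manip gives the robot as it stands.
- The arm moves only by the tool play_rows, never from a script. Its argument "commands" is a list of rows, each an object of numbers: "dx", "dy", "dz": the shift along the tool's x, y, z in cm; "rx", "ry", "rz": the turn, a rotation vector about the tool's x, y, z in rad; "claw": the closure, from 0 (fully open) to 1 (shut). In form: [{"dx": .., "dy": .., "dz": .., "rx": .., "ry": .., "rz": .., "claw": ..}, ...]. A call has 1 to 5 rows; each row is the pose to reach, as a shift and turn from the pose measured when the call began, along the tool's axes at that moment; what a row does not reach only later rows make up. A row lasts 1/10 s, in which the tool goes at most 50 mm and 8.59 degrees, less where a joint would pass 70% of its speed; a pose out of reach is approached as far as the arm can. A call with a gripper value outside its range is refused whole. The fingers move at their own pace and stop on an object; the grip force is fixed at half the most. Time passes only in rows, so rows that repeat a pose let the fingers close. It gives the time, the measured TCP pose, the force and the opening at its end, in the units of the state.
- monitor.state(): the state, without advancing time (a new reading comes with each control period).
- grab_frame(name): name is "side" or "top"; returns the picture (400x640x3 uint8, blue, green, red); there is no depth.
- camera_params(name): a dict with "fx", "fy", "cx", "cy" (pixels), "rvec" (rotation vector, rad) and "tvec" (3), from world to camera coordinates, as OpenCV has them. Camera axes: x right, y down, z forward; pixel columns grow to the right and rows downward; lengths in m; the calibration is good to about 2 mm. A picture is of the moment at which its call begins. camera_params takes no time and is no camera call.
- ticket.job_done(): hands the job in, once; it reports no verdict.
The state is a dict: "time": time; "joint_pos": joint angles; "joint_vel": joint speeds; "joint_efforts": joint torques, N m; "tool_pos": TCP position; "tool_rot": TCP orientation; "contact_force": force on the tool from outside, world axes, zero at the start; "ft_torque": the same for the moment, N m; "gripper_width": opening from 0.0 (shut) to 1.0 (fully open).
Only numpy, scipy, OpenCV 4.12 (cv2) and the standard library are available. Lean on these libraries where they do the work, as an engineer would, in place of code of your own. Each camera call takes 0.05 s, during which the arm holds its last target.

## Task

Lift the sheet-metal dust cover off the sprung bottle cradle and hang it astride the flat wooden rail, letting go of it there. Then set the small metal bottle from beside the cradle upright in the cradle's cup and push it down until the cup is all the way down against its spring, and finish still gripping the bottle and holding it fully down, so that the locking pin can be put in. Leave the wax block, collet, vial and oil can where they are.

Things in the scene. Friction and masses are not known exactly. Their poses are not given: they have to be found in the camera images.
- cradle: Base of the sprung cradle: dark steel block 80 x 80 x 25 mm, fixed to the worktop for the run; origin at the centre of its underside, z up. The cup stands on a coil spring above its centre.
- cup (a joint): Travel of the cradle's cup straight down, in m: 0 = up (at rest), 0.016 = fully down on its stop. A spring pushes it up: about 4 N to start it moving, about 10 N fully down; the weight of bottle or cover does not move it.
- cup_seat (a point): Centre of the cup's inner floor, where the bottle's underside stands; moves with the cup. 46 mm above the worktop with the cup up, 30 mm when fully down. The cup is an aluminium ring-shaped socket: bore 38 mm, flared to 44 mm at the mouth, 14 mm deep from rim to this floor, 54 mm over the rim. The cup's rim is 60 mm above the worktop at rest.
- cover_grip (a point): Middle of the dust cover's wooden handle block (12 mm thick along the cover's x, 34 mm along y, 26 mm tall; this point is 13 mm below its top and 20 mm above the underside of the top sheet). The cover is a loose inverted-U channel of grey sheet, 90 g: top 68 (x) x 44 (y) x 4 mm, two legs at x = +-32 mm reaching 29.5 mm below the top sheet's underside, 60 mm clear between them, open at both y ends. At the start it lies upright over the cup, its top sheet on the cup's rim.
- rail_top (a point): Centre of the top face of the flat wooden rail, 80 mm above the worktop. The bar is 36 mm wide (its x), 150 mm long (its y) and 12 mm thick, on two thin posts 60 mm either side of the middle; fixed. The cover hangs with its top sheet flat on the bar and a leg down either side, so that its handle's middle is 20 mm above this point's height.
- bottle_mid (a point): Centre, half-way up, of the small chromed spirit bottle with stopper: 88 mm tall, body 33 mm in diameter, standing upright; its underside is 44 mm below this point. z is its axis. About 140 g.
- wax_mid (a point): Dark brown wax block, 30 x 48 x 22 mm; its middle. A bystander.
- collet_mid (a point): Steel lathe collet, 24 mm wide, 37 mm tall; its middle. A bystander.
- vial_mid (a point): Corked glass vial, 24 mm wide, 54 mm tall; its middle. A bystander.
- oiler_mid (a point): Thumb oil can, 68 mm wide, 118 mm tall; point on its axis 40 mm up. A bystander.
- cover: The dust cover as a whole; origin at the centre of the underside of its top sheet, 20 mm below the handle's middle.
- bottle: The spirit bottle as a whole; origin at the centre of its underside (within 1 mm).
Not all that is in view belongs to the job. Of the things that look like the bottle, the largest one is meant.

How it is judged:
By the outcome, as a careful person would: the job done as asked, in the order asked, and still so for the second after the job is handed in, while the arm keeps its last pose, push and grip.
It also fails if it takes over 51 s, if anything falls off the work surface, if the arm or the gripper's body presses on something with over 40 N, if the wrist force passes 120 N, or if a joint passes its speed limit or range.

## Working session

There is one attempt and no reset: what is moved stays moved. The work goes in short steps, Python scripts to look and compute and a tool call to move; the robot and the scene stay as the last step left them, time stands still between calls to the robot, and variables do not carry over. Pictures are saved under pics/ and viewed, and the job is handed in when it is done.

Besides the shell and the picture viewer there is one more tool, called after "Request:" in YAML: its name, and indented under it one key for each argument. play_rows: Moves the arm, as the interface text tells. Its arguments: {"type":"object","properties":{"commands":{"type":"array"}},"required":["commands"]}

```bash
ls; mkdir -p pics; python3 - <<'E'
from plant import monitor, grab_frame, camera_params, ticket, manip
import cv2
for n in("side","top"):
    cv2.imwrite(f"pics/{n}0.png",grab_frame(n)); p=camera_params(n); print(n,p)
print(monitor.state()); print([a for a in dir(manip) if a[0]!='_'])
E
```

```text
pics
side {'fx': 455.00354765457183, 'fy': 455.00354765457183, 'cx': 316.4580618546251, 'cy': 200.90441269940763, 'rvec': array([ 2.21478097,  0.26276524, -0.10449024]), 'tvec': array([-0.51216278,  0.08412918,  1.05570218])}
top {'fx': 486.8950002408337, 'fy': 486.8950002408337, 'cx': 316.0892888514078, 'cy': 201.52312713393567, 'rvec': array([ 2.1661867 , -2.11106217,  0.14157177]), 'tvec': array([0.14453192, 0.49876762, 1.18870711])}
{'time': 0.1, 'joint_pos': array([ 1.02699377e+00,  5.33093732e-02,  1.61416122e+00, -2.22598539e-05,
        1.47598554e+00, -1.19022820e-01]), 'joint_vel': array([-5.94766023e-04, -3.14166837e-03, -1.13275018e-03, -8.96802978e-04,
        1.74298650e-03,  2.82972501e-05]), 'joint_efforts': array([ 2.08585830e-04, -3.94903314e+01, -3.71363640e+01, -1.49836505e-04,
        3.91161288e-03, -2.06441507e-05]), 'tool_pos': array([0.2573004 , 0.56896313, 0.23017175]), 'tool_rot': array([-2.92693044e-04,  2.10795535e-01,  9.77529731e-01, -8.84643928e-04]), 'contact_force': array([ 0.24992409,  0.13908554, -0.54774253]), 'ft_torque': array([ 0.04095212,  0.03593603, -0.07358607]), 'gripper_width': 1.0016928410054753}
['IKError', 'hold_point_z']
```

View pics/side0.png

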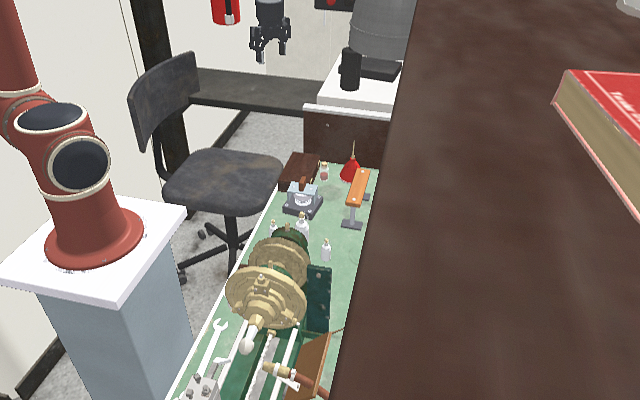

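View pics/top0.png

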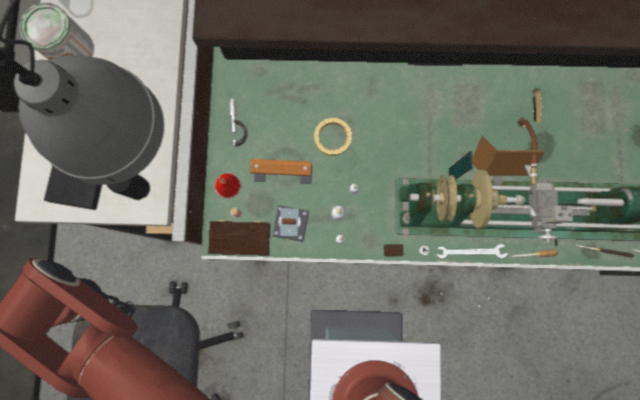

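The top view shows the cover and cradle near (292,222), the rail near (281,168) and three bottle-like things at (337,212), (353,187) and (339,238). The oil can is at (228,185). I'll zoom in.

```bash
python3 - <<'E'
import cv2
a=cv2.imread("pics/side0.png")[135:265,265:395]; cv2.imwrite("pics/side0z.png",cv2.resize(a,None,fx=4.6,fy=4.6,interpolation=cv2.INTER_CUBIC))
a=cv2.imread("pics/top0.png")[140:265,200:370]; cv2.imwrite("pics/top0z.png",cv2.resize(a,None,fx=4.7,fy=4.7,interpolation=cv2.INTER_CUBIC))
E
```

```text
(no output)
```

View pics/side0z.png

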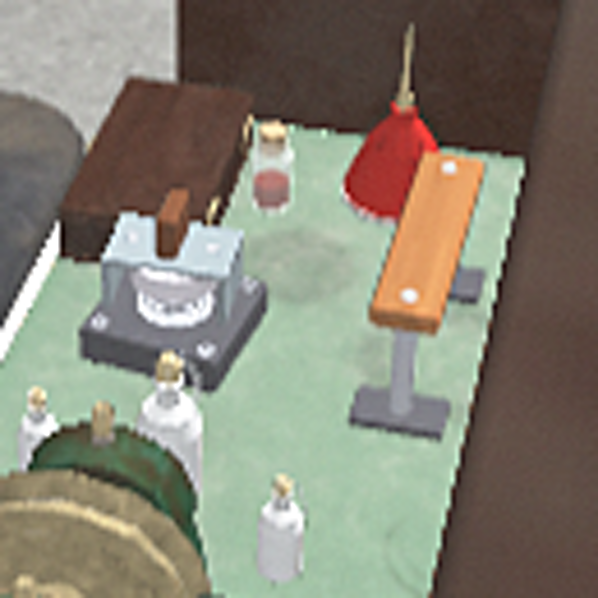

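View pics/top0z.png

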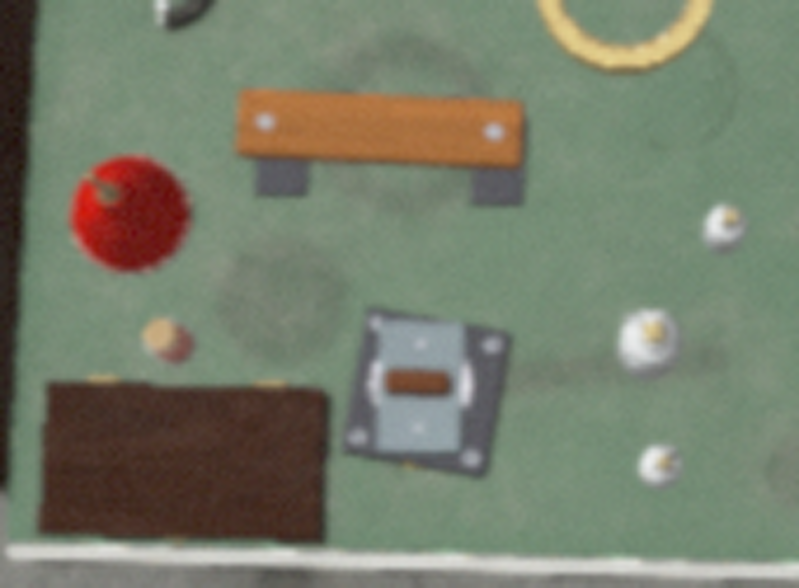

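The side view confirms the setup: the cover is on the cradle, the rail is free, and the big bottle stands between two smaller lookalikes. Next I'll measure positions by colour mask and ray casting.

```bash
cat > h.py <<'E'
import numpy as np, cv2
from plant import camera_params
def ray(n,uv):
    p=camera_params(n);K=np.array([[p['fx'],0,p['cx']],[0,p['fy'],p['cy']],[0,0,1]])
    R,_=cv2.Rodrigues(np.array(p['rvec']));t=np.array(p['tvec']).ravel()
    c=-R.T@t; d=R.T@np.linalg.inv(K)@np.array([uv[0],uv[1],1.]); return c,d/np.linalg.norm(d)
def onz(n,uv,z):
    c,d=ray(n,uv); return c+d*(z-c[2])/d[2]
def proj(n,P):
    p=camera_params(n);K=np.array([[p['fx'],0,p['cx']],[0,p['fy'],p['cy']],[0,0,1]])
    return cv2.projectPoints(np.array(P,float).reshape(-1,1,3),np.array(p['rvec']),np.array(p['tvec']),K,None)[0].reshape(-1,2)
def two(u1,u2):
    c1,d1=ray("top",u1);c2,d2=ray("side",u2)
    s=np.linalg.lstsq(np.stack([d1,-d2],1),c2-c1,rcond=None)[0]
    a,b=c1+s[0]*d1,c2+s[1]*d2; return (a+b)/2,np.linalg.norm(a-b)
def blobs(img,lo,hi,roi,amin=6):
    x0,y0,x1,y1=roi; hsv=cv2.cvtColor(img,cv2.COLOR_BGR2HSV)[y0:y1,x0:x1]
    m=cv2.inRange(hsv,np.array(lo),np.array(hi))
    cs,_=cv2.findContours(m,cv2.RETR_EXTERNAL,cv2.CHAIN_APPROX_NONE)
    out=[]
    n,l,st,ce=cv2.connectedComponentsWithStats(m)
    for i in range(1,n):
        if st[i,4]>=amin:
            ys,xs=np.where(l==i); r=cv2.minAreaRect(np.stack([xs+x0,ys+y0],1).astype(np.float32))
            out.append((ce[i]+[x0,y0],st[i,4],r))
    return out
E
python3 - <<'E'
from h import *
a=cv2.imread("pics/top0.png");hs=cv2.cvtColor(a,cv2.COLOR_BGR2HSV)
for n,p in dict(handle=(289,222),sheet=(290,213),rail=(281,168),box=(240,238),bot=(337,213),cork=(338.5,210),cradle=(302,215),green=(320,225)).items(): print(n,hs[int(p[1]),int(p[0])])
def show(name,bl,z):
    for c,A,r in bl:
        P=onz("top",c,z); bp=cv2.boxPoints(r); W=np.array([onz("top",q,z)[:2] for q in bp])
        e=[(W[1]-W[0]),(W[2]-W[1])]
        print(name,c.round(1),A,P.round(4),"rectc",onz("top",r[0],z)[:2].round(4),[(np.linalg.norm(x).round(4),np.degrees(np.arctan2(x[1],x[0])).round(1)) for x in e])
show("rail",blobs(a,(5,120,120),(20,255,255),(240,150,320,185),40),.080)
show("handle",blobs(a,(0,90,40),(18,255,170),(278,205,305,235),10),.093)
show("sheet",blobs(a,(85,20,120),(120,110,220),(272,200,312,245),10),.064)
show("cradle",blobs(a,(100,20,50),(140,110,110),(270,200,312,245),10),.025)
show("white",blobs(a,(0,0,150),(179,45,255),(320,175,370,250),8),.05)
E
```

```text
handle [ 12 146 108]
sheet [102  19 178]
rail [ 14 158 168]
box [  9 126  71]
bot [ 35   8 204]
cork [ 22  81 213]
cradle [120  13  98]
green [ 57  38 140]
rail [280.4 166.8] 783 [0.5726 0.2466 0.08  ] rectc [0.5725 0.2465] [(np.float64(0.0346), np.float64(0.1)), (np.float64(0.1469), np.float64(-91.3))]
handle [288.2 220.7] 45 [0.4387 0.2219 0.093 ] rectc [0.438  0.2211] [(np.float64(0.0263), np.float64(-88.5)), (np.float64(0.0096), np.float64(-178.1))]
sheet [288.9 212.7] 172 [0.4615 0.2229 0.064 ] rectc [0.4616 0.2228] [(np.float64(0.0261), np.float64(-4.9)), (np.float64(0.0456), np.float64(-95.7))]
sheet [288.6 230. ] 195 [0.419  0.2222 0.064 ] rectc [0.4202 0.2213] [(np.float64(0.027), np.float64(2.1)), (np.float64(0.0441), np.float64(-88.5))]
white [352.4 187.4] 55 [0.531  0.0672 0.05  ] rectc [0.532  0.0658] [(np.float64(0.02), np.float64(-88.6)), (np.float64(0.0203), np.float64(-179.2))]
white [336.  211.1] 115 [0.4702 0.1072 0.05  ] rectc [0.4705 0.1058] [(np.float64(0.0274), np.float64(-88.6)), (np.float64(0.03), np.float64(-178.9))]
white [338.5 238. ] 54 [0.4036 0.0995 0.05  ] rectc [0.4036 0.0995] [(np.float64(0.0173), np.float64(-88.5)), (np.float64(0.0197), np.float64(-178.9))]
```

```bash
python3 - <<'E'
from h import *
a=cv2.imread("pics/top0.png");s=cv2.imread("pics/side0.png")
def mask(img,lo,hi,roi):
    x0,y0,x1,y1=roi; m=np.zeros(img.shape[:2],np.uint8)
    m[y0:y1,x0:x1]=cv2.inRange(cv2.cvtColor(img,cv2.COLOR_BGR2HSV),np.array(lo),np.array(hi))[y0:y1,x0:x1];return m
def pca(m,z):
    ys,xs=np.where(m>0);W=np.array([onz("top",q,z)[:2] for q in zip(xs,ys)]);w,v=np.linalg.eigh(np.cov(W.T));return W.mean(0).round(4),(np.sqrt(12*w)).round(4),(np.degrees(np.arctan2(v[1],v[0]))%180).round(1)
print("rail",pca(mask(a,(5,120,120),(20,255,255),(240,150,320,185)),.08))
print("handle",pca(mask(a,(0,70,40),(18,255,190),(278,212,305,230)),.093))
m=mask(a,(85,12,140),(120,110,220),(276,200,303,245));mh=mask(a,(0,70,40),(18,255,190),(278,212,305,230))
m=cv2.morphologyEx(m|mh,cv2.MORPH_OPEN,np.ones((3,3)));print("sheet",pca(m,.064))
b=np.array([(377,322),(492,345),(472,457),(357,437)])/4.7+[200,140]
W=np.array([onz("top",q,.026)[:2] for q in b]);print("bolts",W.round(4).tolist(),W.mean(0).round(4))
for roi in((330,205,345,220),(346,180,360,194),(333,232,346,244)):
    for c,A,r in blobs(a,(12,50,120),(32,255,255),roi,2): print("cork top",c.round(1),A,onz("top",c,.088).round(4))
for roi in((296,208,308,222),(320,235,332,246),(268,216,278,226)):
    for c,A,r in blobs(s,(12,50,120),(32,255,255),roi,2): print("cork side",c.round(1),A,onz("side",c,.088).round(4))
for P in ([.572,.2465,.08],[.439,.222,.08]): print("proj side",proj("side",P))
# rail top in side
print("railside",[(c.round(1),A,onz("side",r[0],.08).round(4)) for c,A,r in blobs(s,(5,120,120),(20,255,255),(343,165,372,210),40)])
q=np.array([(265,121),(493,131)])/4.7+[200,140];print("screws top",[onz("top",x,.08).round(4) for x in q])
q=np.array([(449,167),(409,296)])/4.6+[265,135];print("screws side",[onz("side",x,.08).round(4) for x in q])
q=np.array([(176,190)])/4.6+[265,135];print("handle top side",onz("side",q[0],.093).round(4))
q=np.array([(131,78),(255,97)])/4.6+[265,135];u=np.array([(45,383),(328,390)])/4.7+[200,140]
print("box",[two(np.array(x)/4.7+[200,140],np.array(y)/4.6+[265,135]) for x,y in(((325,388),(210,230)),)])
E
```

```text
rail (array([0.5726, 0.2467]), array([0.0349, 0.1436]), array([178.7,  88.7]))
handle (array([0.4386, 0.2214]), array([0.0104, 0.0295]), array([177.3,  87.3]))
sheet (array([0.4389, 0.2224]), array([0.0427, 0.0717]), array([92.5,  2.5]))
bolts [[0.4764, 0.2481], [0.4654, 0.1856], [0.4048, 0.1945], [0.4139, 0.2565]] [0.4401 0.2212]
cork top [338.7 210.1] 12 [0.468  0.1017 0.088 ]
cork top [355.2 185.6] 5 [0.5288 0.0628 0.088 ]
cork top [341.  237.5] 2 [0.4022 0.0948 0.088 ]
cork side [301.  214.5] 27 [0.4676 0.0938 0.088 ]
cork side [326.  240.2] 9 [0.5382 0.0262 0.088 ]
cork side [272.8 220.9] 11 [0.4145 0.058  0.088 ]
proj side [[358.59767976 185.01100453]]
proj side [[302.84263895 182.73319688]]
railside [(array([357.5, 187.5]), np.int32(543), array([0.5707, 0.2357, 0.08  ]))]
screws top [array([0.5739, 0.3059, 0.08  ]), array([0.5714, 0.1864, 0.08  ])]
screws side [array([0.5727, 0.3079, 0.08  ]), array([0.5702, 0.1872, 0.08  ])]
handle top side [0.4378 0.2306 0.093 ]
box [(array([0.44237547, 0.27485764, 0.0363891 ]), np.float64(0.007453922181653874))]
```

```bash
python3 - <<'E'
from h import *
print(ray("top",(0,0))[0],ray("side",(0,0))[0])
print(two((339.2,210.6),(301.5,214.3)))
print(two((338.7,210.1),(301,214.5)))
for z in(0,.03,.06):print(z,onz("top",(337.9,212.8),z))
a=cv2.imread("pics/top0.png");s=cv2.imread("pics/side0.png")
for x,y in((.468,.103),(.470,.105),(.470,.101)):
  pt=proj("top",[[x,y,.0],[x,y,.05],[x,y,.085]]);ps=proj("side",[[x,y,0],[x,y,.05],[x,y,.085]]);print(pt.round(1).tolist(),ps.round(1).tolist())
x,y=.468,.103
i=cv2.resize(a[195:230,320:355],None,fx=12,fy=12,interpolation=0);j=cv2.resize(s[205:245,285:320],None,fx=12,fy=12,interpolation=0)
th=np.linspace(0,6.28,60)
for z,r in((0,.0165),(.055,.0165),(.088,.004)):
  C=np.stack([x+r*np.cos(th),y+r*np.sin(th),0*th+z],1)
  cv2.polylines(i,[np.int32((proj("top",C)-[320,195]+.5)*12)],True,(0,0,255));cv2.polylines(j,[np.int32((proj("side",C)-[285,205]+.5)*12)],True,(0,0,255))
j=j[:420];cv2.imwrite("pics/bot.png",np.hstack([i,j]))
E
```

```text
[0.31624443 0.13761797 1.25049348] [ 0.66327688 -0.65135423  0.72090012]
(array([0.46726916, 0.10017683, 0.08350848]), np.float64(0.0001529849620372131))
(array([0.46730227, 0.1009285 , 0.0826045 ]), np.float64(0.0028347271789067137))
0 [0.47233569 0.10077077 0.        ]
0.03 [0.46859098 0.10165475 0.03      ]
0.06 [0.46484627 0.10253873 0.06      ]
[[337.0, 214.4], [337.6, 212.0], [338.1, 210.2]] [[302.2, 241.4], [302.2, 225.1], [302.2, 213.0]]
[[336.2, 213.7], [336.8, 211.2], [337.3, 209.4]] [[303.3, 241.0], [303.3, 224.6], [303.3, 212.6]]
[[337.8, 213.7], [338.4, 211.3], [338.9, 209.4]] [[302.8, 242.1], [302.8, 225.8], [302.8, 213.7]]
```

View pics/bot.png

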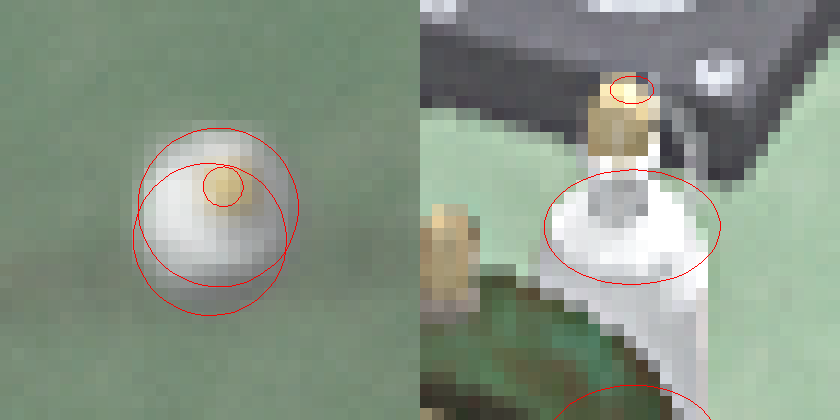

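```bash
cat >> h.py <<'E'
from plant import monitor
from scipy.spatial.transform import Rotation as Ro
def plan(pos,jaw):
    """print dx dy dz (cm) and rotvec to TCP pos, tool down, jaw y axis at angle jaw deg"""
    st=monitor.state();q=np.array(st['tool_rot']);R=Ro.from_quat(q[[1,2,3,0]])
    j=np.radians(jaw);y=np.array([np.cos(j),np.sin(j),0]);z=np.array([0,0,-1.]);T=Ro.from_matrix(np.stack([np.cross(y,z),y,z],1))
    d=R.inv().apply(np.array(pos)-st['tool_pos'])*100; r=(R.inv()*T).as_rotvec()
    print("t",round(st['time'],2),"tcp",np.round(st['tool_pos'],4),"F",np.round(st['contact_force'],1),"w",round(st['gripper_width'],3),"q",np.round(st['joint_pos'],2))
    print("d",d.round(2),"r",r.round(3))
E
python3 - <<'E'
from h import *
for uv in((395,118),(305,105)):
  c,d=ray("side",uv); print([ (c+d*(Y-c[1])/d[1]).round(3) for Y in(.40,.42,.46)])
print([onz("top",u,0).round(3) for u in((205,150),(190,150))])
plan([.439,.222,.23],0)
E
```

```text
[array([0.632, 0.4  , 0.191]), array([0.632, 0.42 , 0.181]), array([0.63 , 0.46 , 0.161])]
[array([0.399, 0.4  , 0.197]), array([0.394, 0.42 , 0.187]), array([0.384, 0.46 , 0.167])]
[array([ 0.631,  0.455, -0.   ]), array([0.63 , 0.495, 0.   ])]
t 0.1 tcp [0.2573 0.569  0.2302] F [ 0.2  0.1 -0.5] w 1.002 q [ 1.03  0.05  1.61 -0.    1.48 -0.12]
d [-30.85 -24.12   0.06] r [-2.000e-03  1.000e-03  1.146e+00]
```

Request:
play_rows:
  commands:
    - {"dx":-3,"dy":-2.4,"dz":-3,"rz":0.14}
    - {"dx":-6.5,"dy":-5,"dz":-4,"rz":0.28}
    - {"dx":-10,"dy":-8,"dz":-4,"rz":0.42}
    - {"dx":-13.5,"dy":-10.5,"dz":-4,"rz":0.56}
    - {"dx":-17,"dy":-13.3,"dz":-4,"rz":0.7}

```text
invalid input
```

```bash
python3 -c "
from h import *
plan([.439,.222,.20],0)"
```

```text
t 0.1 tcp [0.2573 0.569  0.2302] F [ 0.2  0.1 -0.5] w 1.002 q [ 1.03  0.05  1.61 -0.    1.48 -0.12]
d [-30.85 -24.12   3.06] r [-2.000e-03  1.000e-03  1.146e+00]
```

All fields are apparently required.

Request:
play_rows:
  commands:
    - {"dx":-3,"dy":-2.4,"dz":-3,"rx":0,"ry":0,"rz":0.14,"claw":0}
    - {"dx":-6.5,"dy":-5,"dz":-4,"rx":0,"ry":0,"rz":0.28,"claw":0}
    - {"dx":-10,"dy":-8,"dz":-4,"rx":0,"ry":0,"rz":0.42,"claw":0}
    - {"dx":-13.5,"dy":-10.5,"dz":-4,"rx":0,"ry":0,"rz":0.56,"claw":0}
    - {"dx":-17,"dy":-13.3,"dz":-4,"rx":0,"ry":0,"rz":0.7,"claw":0}

```text
time: 0.6
tool_pos: [0.3577, 0.3762, 0.27]
tool_rot: [0.0, 0.535, 0.845, -0.001]
contact_force: [0.2, 0.3, 0.1]
gripper_width: 1.003
```

```bash
python3 -c "
from h import *
plan([.439,.222,.24],0)"
```

```text
t 0.6 tcp [0.3577 0.3762 0.27  ] F [0.2 0.3 0.1] w 1.003 q [ 0.67 -0.22  1.81 -0.    1.56  0.23]
d [-17.41   0.78   3.02] r [-0.002  0.002  0.441]
```

Request:
play_rows:
  commands:
    - {"dx":-4,"dy":0.2,"dz":0,"rx":0,"ry":0,"rz":0.14,"claw":0.4}
    - {"dx":-8.5,"dy":0.4,"dz":0.5,"rx":0,"ry":0,"rz":0.28,"claw":0.4}
    - {"dx":-13,"dy":0.6,"dz":2,"rx":0,"ry":0,"rz":0.4,"claw":0.4}
    - {"dx":-17.4,"dy":0.8,"dz":5,"rx":0,"ry":0,"rz":0.44,"claw":0.4}
    - {"dx":-17.4,"dy":0.8,"dz":8,"rx":0,"ry":0,"rz":0.44,"claw":0.4}

```text
time: 1.1
tool_pos: [0.4414, 0.2187, 0.1903]
tool_rot: [0.001, 0.709, 0.705, -0.0]
contact_force: [-0.5, 0.9, 0.2]
gripper_width: 0.601
```

```bash
python3 -c "
from h import *
from plant import grab_frame
for n in('top','side'): cv2.imwrite('pics/%s1.png'%n,grab_frame(n))
a=cv2.imread('pics/side1.png')[120:250,255:385];b=cv2.imread('pics/top1.png')[150:280,220:350]
cv2.imwrite('pics/z1.png',cv2.resize(np.hstack([a,b]),None,fx=3,fy=3,interpolation=cv2.INTER_CUBIC))
plan([.439,.222,.068],0)"
```

```text
t 1.2 tcp [0.4364 0.2199 0.1847] F [-1.5  0.   0.3] w 0.601 q [ 0.32 -0.24  1.97 -0.    1.43  0.32]
d [ 0.27  0.39 11.66] r [-0.011  0.005 -0.002]
```

View pics/z1.png

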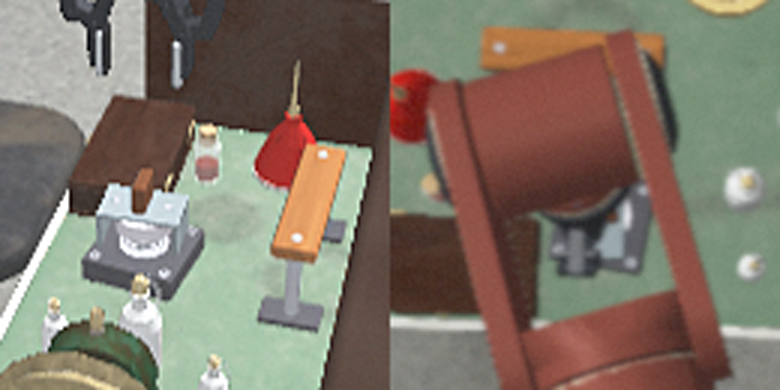

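The gripper is above the cover, and the side view shows the jaws opening along x. Descending in two stages.

Request:
play_rows:
  commands:
    - {"dx":0.25,"dy":0.35,"dz":3,"rx":0,"ry":0,"rz":0,"claw":0.4}
    - {"dx":0.25,"dy":0.35,"dz":5,"rx":0,"ry":0,"rz":0,"claw":0.4}
    - {"dx":0.25,"dy":0.35,"dz":7,"rx":0,"ry":0,"rz":0,"claw":0.4}
    - {"dx":0.25,"dy":0.35,"dz":8,"rx":0,"ry":0,"rz":0,"claw":0.4}
    - {"dx":0.25,"dy":0.35,"dz":8,"rx":0,"ry":0,"rz":0,"claw":0.4}

```text
time: 1.7
tool_pos: [0.4381, 0.2224, 0.104]
tool_rot: [-0.003, 0.707, 0.707, -0.007]
contact_force: [-0.4, 0.2, 0.4]
gripper_width: 0.602
```

```bash
python3 -c "
from h import *
from plant import grab_frame
cv2.imwrite('pics/side2.png',grab_frame('side'))
a=cv2.imread('pics/side2.png')[140:240,260:360]
cv2.imwrite('pics/z2.png',cv2.resize(a,None,fx=5,fy=5,interpolation=cv2.INTER_CUBIC))
plan([.439,.222,.068],0)"
```

```text
t 1.75 tcp [0.439  0.2225 0.1052] F [ 0.6 -0.1 -0. ] w 0.601 q [ 0.32 -0.15  2.02 -0.    1.28  0.32]
d [-0.04  0.04  3.72] r [-0.011  0.005 -0.001]
```

View pics/z2.png

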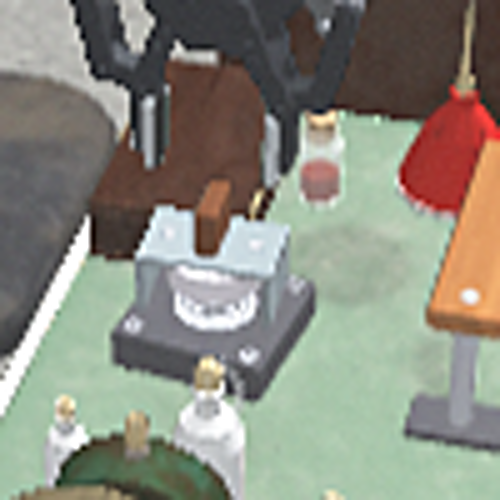

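The handle sits centred between the fingers, so I'll go down and close.

Request:
play_rows:
  commands:
    - {"dx":0,"dy":0,"dz":2,"rx":-0.01,"ry":0,"rz":0,"claw":0.4}
    - {"dx":0,"dy":0,"dz":3.4,"rx":-0.01,"ry":0,"rz":0,"claw":0.5}
    - {"dx":0,"dy":0,"dz":3.6,"rx":-0.01,"ry":0,"rz":0,"claw":0.6}
    - {"dx":0,"dy":0,"dz":3.6,"rx":-0.01,"ry":0,"rz":0,"claw":0.8}
    - {"dx":0,"dy":0,"dz":3.6,"rx":-0.01,"ry":0,"rz":0,"claw":1}

```text
time: 2.25
tool_pos: [0.4392, 0.2226, 0.0702]
tool_rot: [0.002, 0.707, 0.707, -0.001]
contact_force: [-0.8, -1.2, -0.5]
gripper_width: 0.125
```

Request:
play_rows:
  commands:
    - {"dx":0,"dy":0,"dz":0,"rx":0,"ry":0,"rz":0,"claw":1}
    - {"dx":0,"dy":0,"dz":0,"rx":0,"ry":0,"rz":0,"claw":1}
    - {"dx":0,"dy":0,"dz":0,"rx":0,"ry":0,"rz":0,"claw":1}
    - {"dx":0,"dy":0,"dz":0,"rx":0,"ry":0,"rz":0,"claw":1}

```text
time: 2.65
tool_pos: [0.4392, 0.2226, 0.0702]
tool_rot: [0.002, 0.707, 0.707, -0.002]
contact_force: [0.0, -0.3, -0.7]
gripper_width: 0.126
```

```bash
python3 -c "
from h import *
plan([.439,.222,.19],0)"
```

```text
t 2.65 tcp [0.4392 0.2226 0.0702] F [ 0.  -0.3 -0.7] w 0.126 q [ 0.32 -0.11  2.05 -0.    1.2   0.32]
d [ -0.11  -0.02 -11.98] r [ 0.     0.004 -0.001]
```

Request:
play_rows:
  commands:
    - {"dx":0,"dy":0,"dz":-1,"rx":0,"ry":0,"rz":0,"claw":1}
    - {"dx":0,"dy":0,"dz":-3,"rx":0,"ry":0,"rz":0,"claw":1}
    - {"dx":0,"dy":0,"dz":-5.5,"rx":0,"ry":0,"rz":0,"claw":1}
    - {"dx":0,"dy":0,"dz":-8,"rx":0,"ry":0,"rz":0,"claw":1}
    - {"dx":0,"dy":0,"dz":-9,"rx":0,"ry":0,"rz":0,"claw":1}

```text
time: 3.15
tool_pos: [0.4408, 0.2235, 0.164]
tool_rot: [0.003, 0.707, 0.707, 0.001]
contact_force: [0.6, 0.5, -0.4]
gripper_width: 0.124
```

```bash
python3 -c "
from h import *
from plant import grab_frame
cv2.imwrite('pics/side3.png',grab_frame('side'))
a=cv2.imread('pics/side3.png')[120:240,260:380]
cv2.imwrite('pics/z3.png',cv2.resize(a,None,fx=5,fy=5,interpolation=cv2.INTER_CUBIC))
plan([.572,.2465,.16],-1.2)"
```

```text
t 3.2 tcp [0.4412 0.2237 0.1645] F [0.8 0.3 0. ] w 0.125 q [ 0.32 -0.22  1.98 -0.    1.37  0.32]
d [ 2.3  13.08  0.53] r [0.006 0.002 0.02 ]
```

View pics/z3.png

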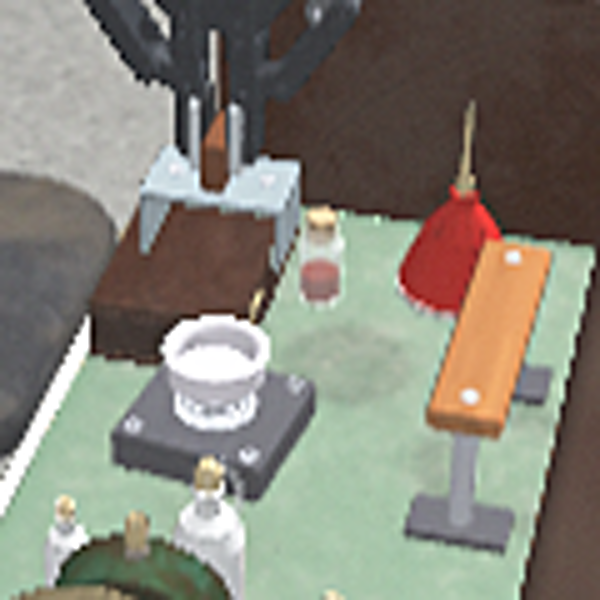

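The cover is lifted level and the cup is exposed. Moving over the rail.

Request:
play_rows:
  commands:
    - {"dx":0.5,"dy":3,"dz":0,"rx":0,"ry":0,"rz":0.01,"claw":1}
    - {"dx":1.2,"dy":7,"dz":0,"rx":0,"ry":0,"rz":0.02,"claw":1}
    - {"dx":1.8,"dy":10.5,"dz":0,"rx":0,"ry":0,"rz":0.02,"claw":1}
    - {"dx":2.3,"dy":13,"dz":0.3,"rx":0,"ry":0,"rz":0.02,"claw":1}
    - {"dx":2.3,"dy":13,"dz":0.5,"rx":0,"ry":0,"rz":0.02,"claw":1}

```text
time: 3.7
tool_pos: [0.573, 0.2464, 0.1587]
tool_rot: [0.003, 0.715, 0.699, 0.001]
contact_force: [-0.2, 0.8, -1.1]
gripper_width: 0.124
```

```bash
python3 -c "
from h import *
plan([.572,.2465,.115],-1.2)"
```

```text
t 3.7 tcp [0.573  0.2464 0.1587] F [-0.2  0.8 -1.1] w 0.124 q [ 0.29  0.1   1.69 -0.    1.35  0.31]
d [ 0.02 -0.12  4.37] r [ 0.005  0.003 -0.001]
```

```bash
python3 -c "
from h import *
from plant import grab_frame
cv2.imwrite('pics/side4.png',grab_frame('side'))
a=cv2.imread('pics/side4.png')[120:240,290:410]
cv2.imwrite('pics/z4.png',cv2.resize(a,None,fx=5,fy=5,interpolation=cv2.INTER_CUBIC))
plan([.572,.2465,.115],-1.2)"
```

```text
t 3.75 tcp [0.5712 0.2462 0.1581] F [-0.1  0.2 -1.9] w 0.127 q [ 0.29  0.1   1.69 -0.    1.35  0.31]
d [0.04 0.07 4.31] r [ 0.003  0.003 -0.001]
```

View pics/z4.png

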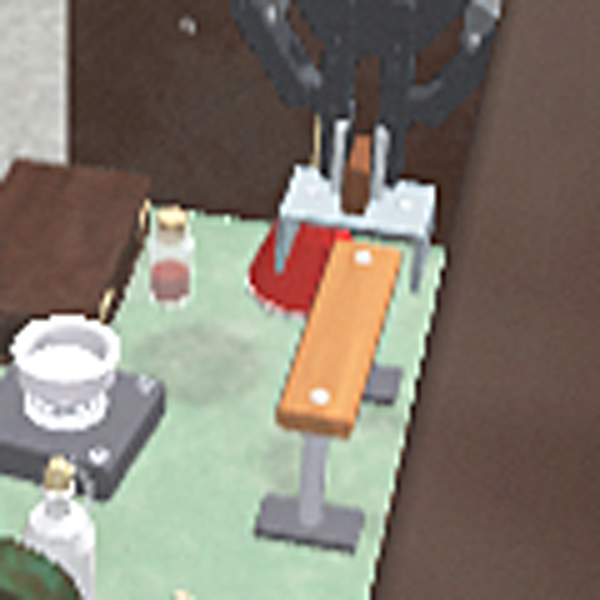

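The cover hangs level over the rail with its legs spread to either side. I'll lower it to TCP z of about 0.092.

Request:
play_rows:
  commands:
    - {"dx":0,"dy":0.05,"dz":1.5,"rx":0,"ry":0,"rz":0,"claw":1}
    - {"dx":0,"dy":0.05,"dz":3,"rx":0,"ry":0,"rz":0,"claw":1}
    - {"dx":0,"dy":0.05,"dz":4.5,"rx":0,"ry":0,"rz":0,"claw":1}
    - {"dx":0,"dy":0.05,"dz":5.5,"rx":0,"ry":0,"rz":0,"claw":1}
    - {"dx":0,"dy":0.05,"dz":6.2,"rx":0,"ry":0,"rz":0,"claw":1}

```text
time: 4.25
tool_pos: [0.5706, 0.2457, 0.0941]
tool_rot: [0.002, 0.715, 0.7, -0.001]
contact_force: [0.1, 0.8, -0.7]
gripper_width: 0.126
```

```bash
python3 -c "
from h import *
from plant import grab_frame
cv2.imwrite('pics/side5.png',grab_frame('side'))
a=cv2.imread('pics/side5.png')[120:240,290:410]
cv2.imwrite('pics/z5.png',cv2.resize(a,None,fx=5,fy=5,interpolation=cv2.INTER_CUBIC))
plan([.572,.2465,.090],-1.2)"
```

```text
t 4.3 tcp [0.5704 0.2456 0.0934] F [-0.7  0.1 -1.8] w 0.125 q [ 0.29  0.16  1.73 -0.    1.25  0.31]
d [0.09 0.16 0.34] r [-0.     0.004 -0.   ]
```

View pics/z5.png

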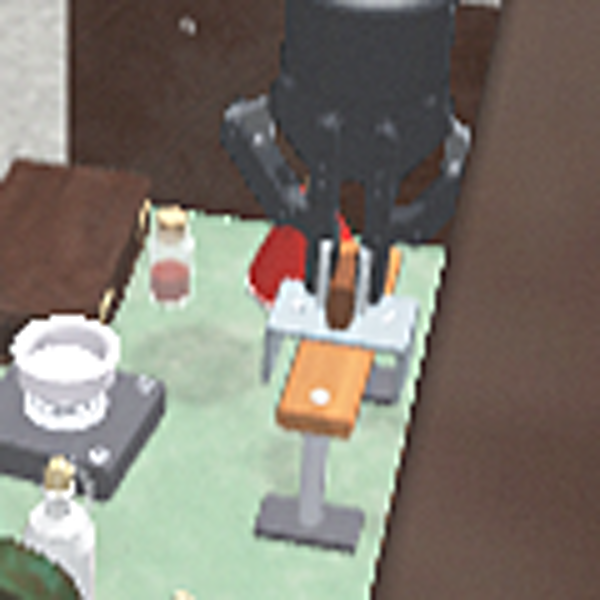

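The cover is astride the rail. Lowering the last few mm while watching the force.

Request:
play_rows:
  commands:
    - {"dx":0,"dy":0.1,"dz":0.2,"rx":0,"ry":0,"rz":0,"claw":1}
    - {"dx":0,"dy":0.1,"dz":0.3,"rx":0,"ry":0,"rz":0,"claw":1}
    - {"dx":0,"dy":0.1,"dz":0.3,"rx":0,"ry":0,"rz":0,"claw":1}

```text
time: 4.6
tool_pos: [0.5717, 0.2457, 0.0909]
tool_rot: [0.002, 0.715, 0.7, -0.001]
contact_force: [-0.0, 0.3, -1.6]
gripper_width: 0.125
```

Request:
play_rows:
  commands:
    - {"dx":0,"dy":0,"dz":0.1,"rx":0,"ry":0,"rz":0,"claw":1}
    - {"dx":0,"dy":0,"dz":0.1,"rx":0,"ry":0,"rz":0,"claw":1}
    - {"dx":0,"dy":0,"dz":0.1,"rx":0,"ry":0,"rz":0,"claw":1}

```text
time: 4.9
tool_pos: [0.5719, 0.2457, 0.0902]
tool_rot: [0.002, 0.715, 0.7, -0.001]
contact_force: [0.1, -0.3, -0.5]
gripper_width: 0.126
```

Request:
play_rows:
  commands:
    - {"dx":0,"dy":0,"dz":0.1,"rx":0,"ry":0,"rz":0,"claw":1}
    - {"dx":0,"dy":0,"dz":0.15,"rx":0,"ry":0,"rz":0,"claw":1}
    - {"dx":0,"dy":0,"dz":0.15,"rx":0,"ry":0,"rz":0,"claw":1}

```text
time: 5.2
tool_pos: [0.572, 0.2457, 0.0901]
tool_rot: [0.002, 0.715, 0.7, -0.001]
contact_force: [-3.6, -1.2, 5.6]
gripper_width: 0.122
```

Contact reads 5.6 N at TCP z 0.0901, exactly the expected height. Releasing.

Request:
play_rows:
  commands:
    - {"dx":0,"dy":0,"dz":-0.1,"rx":0,"ry":0,"rz":0,"claw":0.85}
    - {"dx":0,"dy":0,"dz":-0.1,"rx":0,"ry":0,"rz":0,"claw":0.7}
    - {"dx":0,"dy":0,"dz":-0.1,"rx":0,"ry":0,"rz":0,"claw":0.6}
    - {"dx":0,"dy":0,"dz":-0.5,"rx":0,"ry":0,"rz":0,"claw":0.5}
    - {"dx":0,"dy":0,"dz":-1.5,"rx":0,"ry":0,"rz":0,"claw":0.5}

```text
time: 5.7
tool_pos: [0.5712, 0.2456, 0.1042]
tool_rot: [0.001, 0.715, 0.7, -0.002]
contact_force: [0.4, -0.3, -0.7]
gripper_width: 0.499
```

Request:
play_rows:
  commands:
    - {"dx":0,"dy":0,"dz":-2,"rx":0,"ry":0,"rz":0,"claw":0.5}
    - {"dx":0,"dy":0,"dz":-5,"rx":0,"ry":0,"rz":0,"claw":0.5}
    - {"dx":0,"dy":0,"dz":-8,"rx":0,"ry":0,"rz":0,"claw":0.4}
    - {"dx":0,"dy":0,"dz":-10,"rx":0,"ry":0,"rz":0,"claw":0.2}
    - {"dx":0,"dy":0,"dz":-10,"rx":0,"ry":0,"rz":0,"claw":0}

```text
time: 6.2
tool_pos: [0.5736, 0.2468, 0.2097]
tool_rot: [0.003, 0.715, 0.7, 0.002]
contact_force: [0.2, 0.1, 0.3]
gripper_width: 0.914
```

```bash
python3 -c "
from h import *
from plant import grab_frame
cv2.imwrite('pics/side6.png',grab_frame('side'))
a=cv2.imread('pics/side6.png')[120:240,290:410]
cv2.imwrite('pics/z6.png',cv2.resize(a,None,fx=5,fy=5,interpolation=cv2.INTER_CUBIC))
plan([.467,.102,.20],90)"
```

```text
t 6.25 tcp [0.5725 0.2464 0.2068] F [-0.3 -0.2 -1. ] w 0.987 q [ 0.29  0.06  1.64 -0.    1.43  0.31]
d [-14.66 -10.24   0.7 ] r [-0.     0.005 -1.592]
```

View pics/z6.png

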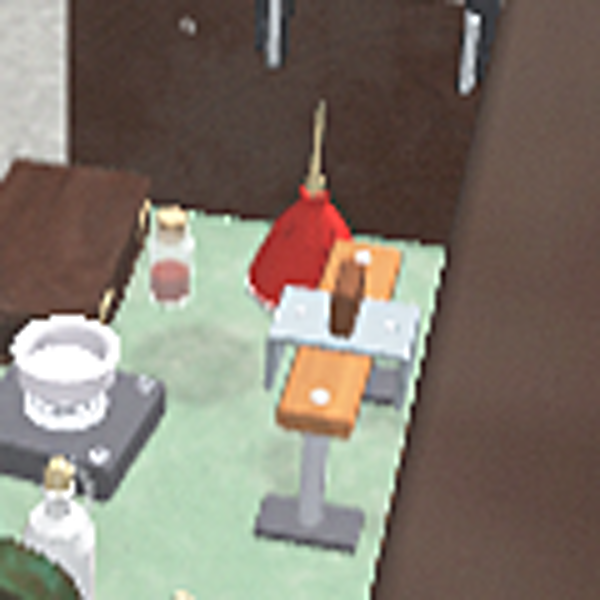

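The cover hangs flat and square astride the rail, released. Now to the bottle, turning the jaws along y.

Request:
play_rows:
  commands:
    - {"dx":-2,"dy":-1.5,"dz":0,"rx":0,"ry":0,"rz":-0.14,"claw":0}
    - {"dx":-4,"dy":-3,"dz":0,"rx":0,"ry":0,"rz":-0.28,"claw":0}
    - {"dx":-6.5,"dy":-4.5,"dz":0,"rx":0,"ry":0,"rz":-0.42,"claw":0}
    - {"dx":-9,"dy":-6.5,"dz":0,"rx":0,"ry":0,"rz":-0.56,"claw":0}
    - {"dx":-11.5,"dy":-8,"dz":0,"rx":0,"ry":0,"rz":-0.7,"claw":0}

```text
time: 6.75
tool_pos: [0.488, 0.1322, 0.2046]
tool_rot: [0.001, 0.429, 0.904, -0.002]
contact_force: [0.1, -0.6, -0.4]
gripper_width: 1.002
```

```bash
python3 -c "
from h import *
plan([.467,.102,.20],90)"
```

```text
t 6.75 tcp [0.488  0.1322 0.2046] F [ 0.1 -0.6 -0.4] w 1.002 q [ 0.12 -0.22  1.91 -0.    1.45 -0.57]
d [-1.01 -3.54  0.48] r [-0.004  0.001 -0.886]
```

Request:
play_rows:
  commands:
    - {"dx":-0.5,"dy":-1,"dz":0,"rx":0,"ry":0,"rz":-0.14,"claw":0}
    - {"dx":-1,"dy":-2,"dz":0,"rx":0,"ry":0,"rz":-0.28,"claw":0}
    - {"dx":-1,"dy":-3.5,"dz":0,"rx":0,"ry":0,"rz":-0.42,"claw":0}
    - {"dx":-1,"dy":-3.5,"dz":0.5,"rx":0,"ry":0,"rz":-0.56,"claw":0}
    - {"dx":-1,"dy":-3.5,"dz":1,"rx":0,"ry":0,"rz":-0.7,"claw":0}

```text
time: 7.25
tool_pos: [0.4661, 0.1019, 0.1928]
tool_rot: [-0.001, 0.09, 0.996, -0.002]
contact_force: [0.7, -1.7, 0.6]
gripper_width: 0.999
```

```bash
python3 -c "
from h import *
plan([.467,.102,.14],90)"
```

```text
t 7.25 tcp [0.4661 0.1019 0.1928] F [ 0.7 -1.7  0.6] w 0.999 q [ 0.06 -0.28  1.99 -0.    1.44 -1.33]
d [-0.1   0.05  5.28] r [-0.004 -0.003 -0.181]
```

Request:
play_rows:
  commands:
    - {"dx":-0.1,"dy":0.05,"dz":1.5,"rx":0,"ry":0,"rz":-0.12,"claw":0.15}
    - {"dx":-0.1,"dy":0.05,"dz":3,"rx":0,"ry":0,"rz":-0.18,"claw":0.15}
    - {"dx":-0.1,"dy":0.05,"dz":4.5,"rx":0,"ry":0,"rz":-0.18,"claw":0.15}
    - {"dx":-0.1,"dy":0.05,"dz":6.5,"rx":0,"ry":0,"rz":-0.18,"claw":0.15}
    - {"dx":-0.1,"dy":0.05,"dz":6.8,"rx":0,"ry":0,"rz":-0.18,"claw":0.15}

```text
time: 7.75
tool_pos: [0.4642, 0.1018, 0.1207]
tool_rot: [-0.005, 0.001, 1.0, -0.002]
contact_force: [-1.0, -0.7, -0.0]
gripper_width: 0.854
```

```bash
python3 -c "
from h import *
from plant import grab_frame
for n in('top','side'): cv2.imwrite('pics/%s7.png'%n,grab_frame(n))
a=cv2.imread('pics/side7.png')[170:270,250:350];b=cv2.imread('pics/top7.png')[170:270,290:390]
cv2.imwrite('pics/z7.png',cv2.resize(np.hstack([a,b]),None,fx=4,fy=4,interpolation=cv2.INTER_CUBIC))
plan([.467,.102,.022],90)"
```

```text
t 7.85 tcp [0.4659 0.1019 0.1233] F [-1.4 -0.9  0.5] w 0.849 q [ 0.06 -0.21  2.05 -0.    1.31 -1.51]
d [-0.17  0.05 10.13] r [-0.004 -0.006 -0.001]
```

View pics/z7.png

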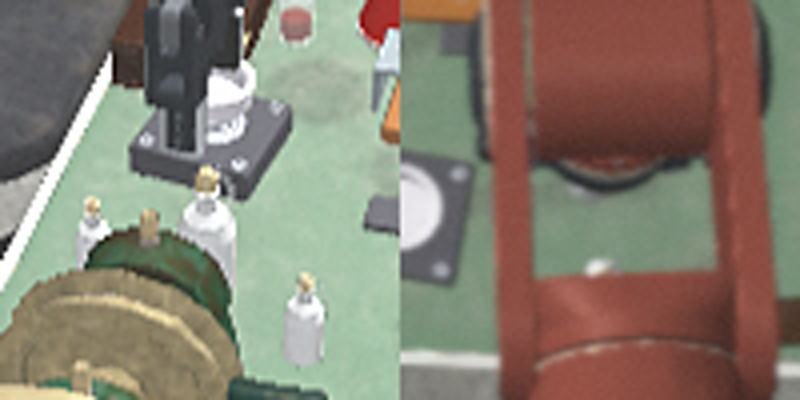

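```bash
python3 -c "
from h import *
print(proj('side',[[.466,.102-.036,.123+.01],[.466,.102-.036,.123],[.466,.102-.05,.13],[.466,.102+.036,.133]]).round(1))
s=cv2.imread('pics/side7.png');cv2.imwrite('pics/z7b.png',cv2.resize(s[165:250,270:330],None,fx=8,fy=7,interpolation=0))"
```

```text
[[296.8 205.9]
 [296.8 209.7]
 [295.  211.1]
 [305.2 186.3]]
```

View pics/z7b.png

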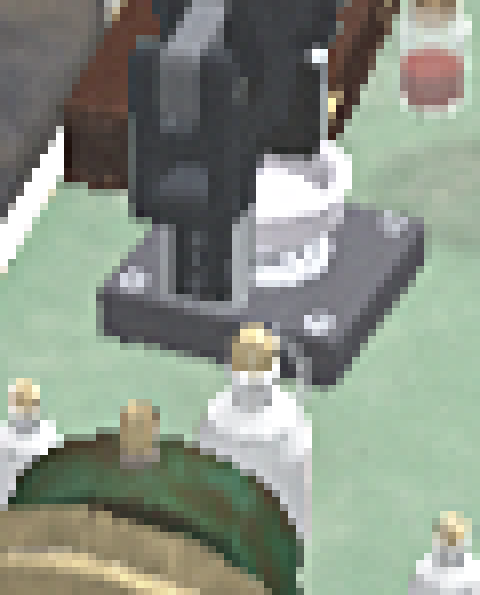

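The near fingertip shows at (296,208), matching its predicted projection, so the bottle position holds. Descending around it.

Request:
play_rows:
  commands:
    - {"dx":-0.15,"dy":0.05,"dz":2,"rx":0,"ry":0,"rz":0,"claw":0.15}
    - {"dx":-0.15,"dy":0.05,"dz":3.5,"rx":0,"ry":0,"rz":0,"claw":0.15}
    - {"dx":-0.15,"dy":0.05,"dz":5,"rx":0,"ry":0,"rz":0,"claw":0.15}
    - {"dx":-0.15,"dy":0.05,"dz":6,"rx":0,"ry":0,"rz":0,"claw":0.15}
    - {"dx":-0.15,"dy":0.05,"dz":6,"rx":0,"ry":0,"rz":0,"claw":0.15}

```text
time: 8.35
tool_pos: [0.4663, 0.1021, 0.0624]
tool_rot: [-0.004, 0.001, 1.0, -0.002]
contact_force: [-1.1, -0.0, -0.1]
gripper_width: 0.852
```

```bash
python3 -c "
from h import *
plan([.467,.102,.022],90)"
```

```text
t 8.35 tcp [0.4663 0.1021 0.0624] F [-1.1 -0.  -0.1] w 0.852 q [ 0.06 -0.13  2.09 -0.    1.19 -1.51]
d [-0.1   0.01  4.04] r [-0.004 -0.008 -0.002]
```

Request:
play_rows:
  commands:
    - {"dx":-0.1,"dy":0,"dz":1.5,"rx":-0.004,"ry":-0.008,"rz":0,"claw":0.15}
    - {"dx":-0.1,"dy":0,"dz":3,"rx":-0.004,"ry":-0.008,"rz":0,"claw":0.15}
    - {"dx":-0.1,"dy":0,"dz":3.9,"rx":-0.004,"ry":-0.008,"rz":0,"claw":0.15}
    - {"dx":-0.1,"dy":0,"dz":4,"rx":-0.004,"ry":-0.008,"rz":0,"claw":0.15}
    - {"dx":-0.1,"dy":0,"dz":4,"rx":-0.004,"ry":-0.008,"rz":0,"claw":0.25}

```text
time: 8.85
tool_pos: [0.4675, 0.102, 0.023]
tool_rot: [0.0, 0.001, 1.0, -0.0]
contact_force: [0.9, -0.2, -0.4]
gripper_width: 0.747
```

```bash
python3 -c "
from h import *
from plant import grab_frame
for n in('top','side'): cv2.imwrite('pics/%s8.png'%n,grab_frame(n))
a=cv2.imread('pics/side8.png')[170:270,250:350];b=cv2.imread('pics/top8.png')[170:270,290:390]
cv2.imwrite('pics/z8.png',cv2.resize(np.hstack([a,b]),None,fx=4,fy=4,interpolation=cv2.INTER_CUBIC))
plan([.467,.102,.022],90)"
```

```text
t 8.95 tcp [0.4679 0.102  0.0235] F [-1.6  0.6  0.9] w 0.748 q [ 0.06 -0.07  2.11 -0.    1.1  -1.51]
d [0.09 0.   0.15] r [-0.     0.002 -0.002]
```

View pics/z8.png

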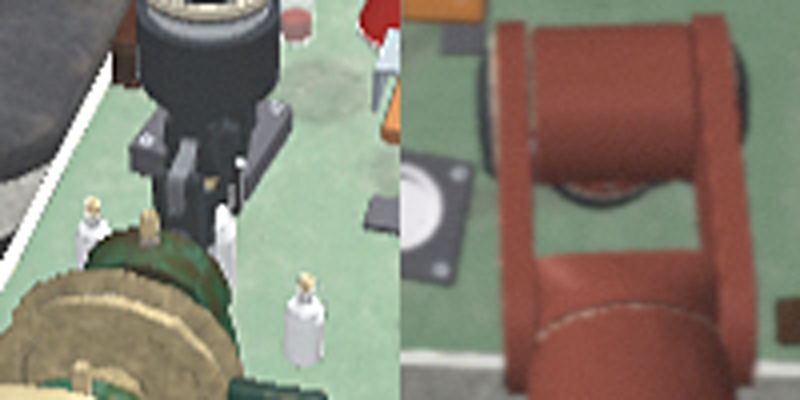

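The bottle still stands between the fingers, and its stopper shows at (302,216). Closing.

Request:
play_rows:
  commands:
    - {"dx":0.05,"dy":0,"dz":0.1,"rx":0,"ry":0,"rz":0,"claw":0.4}
    - {"dx":0.05,"dy":0,"dz":0.1,"rx":0,"ry":0,"rz":0,"claw":0.5}
    - {"dx":0.05,"dy":0,"dz":0.1,"rx":0,"ry":0,"rz":0,"claw":0.6}
    - {"dx":0.05,"dy":0,"dz":0.1,"rx":0,"ry":0,"rz":0,"claw":1}
    - {"dx":0.05,"dy":0,"dz":0.1,"rx":0,"ry":0,"rz":0,"claw":1}

```text
time: 9.45
tool_pos: [0.4678, 0.102, 0.0229]
tool_rot: [0.001, 0.001, 1.0, -0.0]
contact_force: [-0.6, -0.4, 2.9]
gripper_width: 0.373
```

Request:
play_rows:
  commands:
    - {"dx":0,"dy":0,"dz":0,"rx":0,"ry":0,"rz":0,"claw":1}
    - {"dx":0,"dy":0,"dz":0,"rx":0,"ry":0,"rz":0,"claw":1}
    - {"dx":0,"dy":0,"dz":0,"rx":0,"ry":0,"rz":0,"claw":1}

```text
time: 9.75
tool_pos: [0.4678, 0.102, 0.0229]
tool_rot: [0.001, 0.001, 1.0, -0.0]
contact_force: [-0.5, -0.4, 1.9]
gripper_width: 0.371
```

```bash
python3 -c "
from h import *
plan([.467,.102,.13],90)"
```

```text
t 9.75 tcp [0.4678 0.102  0.0229] F [-0.5 -0.4  1.9] w 0.371 q [ 0.06 -0.07  2.11 -0.    1.1  -1.51]
d [  0.05  -0.   -10.71] r [-0.     0.003 -0.002]
```

Request:
play_rows:
  commands:
    - {"dx":0,"dy":0,"dz":-1,"rx":0,"ry":0,"rz":0,"claw":1}
    - {"dx":0,"dy":0,"dz":-3,"rx":0,"ry":0,"rz":0,"claw":1}
    - {"dx":0,"dy":0,"dz":-5.5,"rx":0,"ry":0,"rz":0,"claw":1}
    - {"dx":0,"dy":0,"dz":-8,"rx":0,"ry":0,"rz":0,"claw":1}
    - {"dx":0,"dy":0,"dz":-10.5,"rx":0,"ry":0,"rz":0,"claw":1}

```text
time: 10.25
tool_pos: [0.4671, 0.102, 0.129]
tool_rot: [0.001, 0.001, 1.0, -0.0]
contact_force: [0.5, -0.2, -1.0]
gripper_width: 0.37
```

```bash
python3 -c "
from h import *
from plant import grab_frame
for n in('top','side'): cv2.imwrite('pics/%s9.png'%n,grab_frame(n))
a=cv2.imread('pics/side9.png');b=cv2.imread('pics/top9.png')
x,y=.440,.2215
th=np.linspace(0,6.28,60)
i=cv2.resize(b[195:245,260:310],None,fx=8,fy=8,interpolation=0);j=cv2.resize(a[165:215,278:328],None,fx=8,fy=8,interpolation=0)
for z,r in((.06,.027),(.06,.022)):
  C=np.stack([x+r*np.cos(th),y+r*np.sin(th),0*th+z],1)
  cv2.polylines(i,[np.int32((proj('top',C)-[260,195]+.5)*8)],True,(0,0,255));cv2.polylines(j,[np.int32((proj('side',C)-[278,165]+.5)*8)],True,(0,0,255))
cv2.imwrite('pics/z9.png',np.hstack([i,j]))
plan([.440,.2215,.125],90)"
```

```text
t 10.35 tcp [0.4702 0.1022 0.1323] F [ 0.2 -0.1 -0.6] w 0.374 q [ 0.06 -0.23  2.04 -0.    1.31 -1.51]
d [ 3.05 11.92  0.71] r [ 0.     0.011 -0.002]
```

View pics/z9.png

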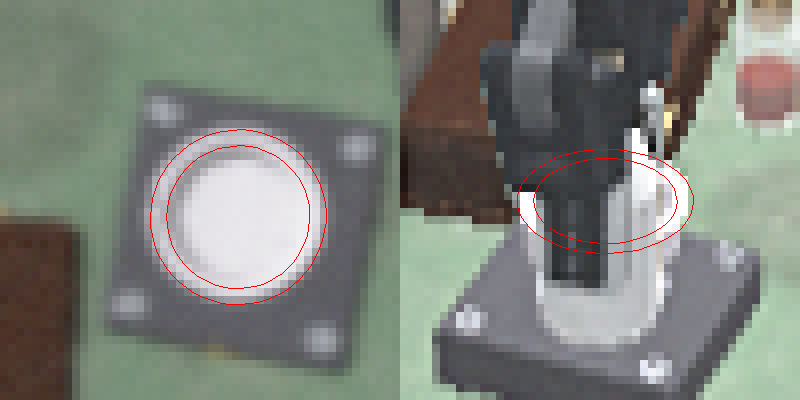

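The cup outline fits (0.440, 0.2215) in the top view. Moving over it.

Request:
play_rows:
  commands:
    - {"dx":0.7,"dy":3,"dz":0,"rx":0,"ry":0.01,"rz":0,"claw":1}
    - {"dx":1.5,"dy":6,"dz":0,"rx":0,"ry":0.01,"rz":0,"claw":1}
    - {"dx":2.3,"dy":9,"dz":0,"rx":0,"ry":0.01,"rz":0,"claw":1}
    - {"dx":3,"dy":11.5,"dz":0.3,"rx":0,"ry":0.01,"rz":0,"claw":1}
    - {"dx":3.05,"dy":11.9,"dz":0.7,"rx":0,"ry":0.01,"rz":0,"claw":1}

```text
time: 10.85
tool_pos: [0.4384, 0.223, 0.1237]
tool_rot: [-0.001, -0.001, 1.0, 0.0]
contact_force: [0.6, -0.7, -2.1]
gripper_width: 0.373
```

```bash
python3 -c "
from h import *
plan([.440,.2215,.095],90)"
```

```text
t 10.85 tcp [0.4384 0.223  0.1237] F [ 0.6 -0.7 -2.1] w 0.373 q [ 0.32 -0.18  2.02  0.    1.3  -1.25]
d [-0.16 -0.15  2.87] r [ 0.    -0.001  0.001]
```

Lowering to just above the rim, where the bottle's underside will be at about 0.069.

Request:
play_rows:
  commands:
    - {"dx":-0.15,"dy":-0.15,"dz":1,"rx":0,"ry":0,"rz":0,"claw":1}
    - {"dx":-0.15,"dy":-0.15,"dz":2,"rx":0,"ry":0,"rz":0,"claw":1}
    - {"dx":-0.15,"dy":-0.15,"dz":3,"rx":0,"ry":0,"rz":0,"claw":1}
    - {"dx":-0.15,"dy":-0.15,"dz":3,"rx":0,"ry":0,"rz":0,"claw":1}

```text
time: 11.25
tool_pos: [0.4385, 0.2202, 0.091]
tool_rot: [-0.003, 0.0, 1.0, -0.001]
contact_force: [1.1, -0.4, -0.7]
gripper_width: 0.373
```

```bash
python3 -c "
from h import *
from plant import grab_frame
for n in('top','side'): cv2.imwrite('pics/%s10.png'%n,grab_frame(n))
a=cv2.imread('pics/side10.png')[140:220,265:345];b=cv2.imread('pics/top10.png')[180:260,250:330]
cv2.imwrite('pics/z10.png',cv2.resize(np.hstack([a,b]),None,fx=5,fy=5,interpolation=cv2.INTER_CUBIC))
plan([.440,.2215,.071],90)"
```

```text
t 11.35 tcp [0.4398 0.2208 0.0931] F [-0.1  0.6 -0.7] w 0.375 q [ 0.31 -0.14  2.04  0.    1.24 -1.26]
d [-0.03  0.07  2.21] r [-0.    -0.002  0.   ]
```

View pics/z10.png

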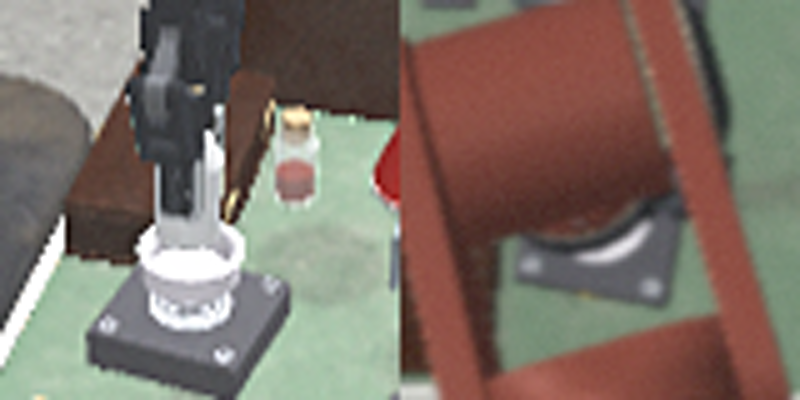

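The bottle is centred over the cup: bottle axis at about (303,190), cup centre at about (303,190). Lowering in.

Request:
play_rows:
  commands:
    - {"dx":0,"dy":0.05,"dz":0.6,"rx":0,"ry":0,"rz":0,"claw":1}
    - {"dx":0,"dy":0.05,"dz":1.2,"rx":0,"ry":0,"rz":0,"claw":1}
    - {"dx":0,"dy":0.05,"dz":1.6,"rx":0,"ry":0,"rz":0,"claw":1}
    - {"dx":0,"dy":0.05,"dz":2,"rx":0,"ry":0,"rz":0,"claw":1}
    - {"dx":0,"dy":0.05,"dz":2.1,"rx":0,"ry":0,"rz":0,"claw":1}

```text
time: 11.85
tool_pos: [0.4393, 0.2212, 0.0714]
tool_rot: [-0.002, -0.0, 1.0, -0.0]
contact_force: [-0.9, 0.1, -0.6]
gripper_width: 0.37
```

```bash
python3 -c "
from h import *
plan([.440,.2215,.0529],90)"
```

```text
t 11.85 tcp [0.4393 0.2212 0.0714] F [-0.9  0.1 -0.6] w 0.37 q [ 0.31 -0.11  2.05  0.    1.2  -1.26]
d [-0.08  0.03  1.85] r [-0.    -0.003  0.   ]
```

Request:
play_rows:
  commands:
    - {"dx":0,"dy":0,"dz":0.3,"rx":0,"ry":0,"rz":0,"claw":1}
    - {"dx":0,"dy":0,"dz":0.6,"rx":0,"ry":0,"rz":0,"claw":1}
    - {"dx":0,"dy":0,"dz":0.9,"rx":0,"ry":0,"rz":0,"claw":1}
    - {"dx":0,"dy":0,"dz":0.9,"rx":0,"ry":0,"rz":0,"claw":1}

```text
time: 12.25
tool_pos: [0.4397, 0.2214, 0.0628]
tool_rot: [-0.001, -0.0, 1.0, -0.0]
contact_force: [-1.9, -0.5, 5.8]
gripper_width: 0.372
```

```bash
python3 -c "
from h import *
plan([.440,.2215,.0529],90)"
```

```text
t 12.25 tcp [0.4397 0.2214 0.0628] F [-1.9 -0.5  5.8] w 0.372 q [ 0.31 -0.1   2.06  0.    1.18 -1.26]
d [-0.03  0.01  0.99] r [-0.    -0.003  0.   ]
```

The spring force is as expected for about 6 mm of travel. Continuing.

Request:
play_rows:
  commands:
    - {"dx":0,"dy":0,"dz":0.3,"rx":0,"ry":0,"rz":0,"claw":1}
    - {"dx":0,"dy":0,"dz":0.6,"rx":0,"ry":0,"rz":0,"claw":1}
    - {"dx":0,"dy":0,"dz":0.9,"rx":0,"ry":0,"rz":0,"claw":1}
    - {"dx":0,"dy":0,"dz":0.9,"rx":0,"ry":0,"rz":0,"claw":1}

```text
time: 12.65
tool_pos: [0.4399, 0.2215, 0.0546]
tool_rot: [-0.001, -0.0, 1.0, -0.0]
contact_force: [-3.6, -0.6, 9.3]
gripper_width: 0.369
```

Request:
play_rows:
  commands:
    - {"dx":0,"dy":0,"dz":0.1,"rx":0,"ry":0,"rz":0,"claw":1}
    - {"dx":0,"dy":0,"dz":0.15,"rx":0,"ry":0,"rz":0,"claw":1}
    - {"dx":0,"dy":0,"dz":0.15,"rx":0,"ry":0,"rz":0,"claw":1}

```text
time: 12.95
tool_pos: [0.44, 0.2215, 0.0541]
tool_rot: [-0.002, -0.0, 1.0, -0.0]
contact_force: [-3.8, -1.9, 8.2]
gripper_width: 0.365
```

Request:
play_rows:
  commands:
    - {"dx":0,"dy":0,"dz":0.2,"rx":0,"ry":0,"rz":0,"claw":1}
    - {"dx":0,"dy":0,"dz":0.25,"rx":0,"ry":0,"rz":0,"claw":1}
    - {"dx":0,"dy":0,"dz":0.25,"rx":0,"ry":0,"rz":0,"claw":1}

```text
time: 13.25
tool_pos: [0.44, 0.2215, 0.0529]
tool_rot: [-0.002, -0.0, 1.0, -0.0]
contact_force: [-5.6, -1.8, 9.9]
gripper_width: 0.374
```

Request:
play_rows:
  commands:
    - {"dx":0,"dy":0,"dz":0.25,"rx":0,"ry":0,"rz":0,"claw":1}
    - {"dx":0,"dy":0,"dz":0.3,"rx":0,"ry":0,"rz":0,"claw":1}
    - {"dx":0,"dy":0,"dz":0.3,"rx":0,"ry":0,"rz":0,"claw":1}

```text
time: 13.55
tool_pos: [0.4402, 0.2216, 0.0528]
tool_rot: [-0.003, -0.001, 1.0, -0.001]
contact_force: [-11.0, -4.3, 21.5]
gripper_width: 0.369
```

The stop is reached: force jumped to 21 N at TCP z 0.0528, which puts the seat at 0.030. I'll ease the sideways load a little while keeping the push.

Request:
play_rows:
  commands:
    - {"dx":0.1,"dy":0.05,"dz":0.25,"rx":0,"ry":0,"rz":0,"claw":1}
    - {"dx":0.1,"dy":0.05,"dz":0.25,"rx":0,"ry":0,"rz":0,"claw":1}
    - {"dx":0.1,"dy":0.05,"dz":0.25,"rx":0,"ry":0,"rz":0,"claw":1}
    - {"dx":0.1,"dy":0.05,"dz":0.25,"rx":0,"ry":0,"rz":0,"claw":1}

```text
time: 13.95
tool_pos: [0.4401, 0.2217, 0.0529]
tool_rot: [-0.002, -0.001, 1.0, -0.002]
contact_force: [-5.6, -4.8, 16.0]
gripper_width: 0.373
```

```bash
python3 -c "
from h import *
from plant import grab_frame
for n in('top','side'): cv2.imwrite('pics/%s11.png'%n,grab_frame(n))
a=cv2.imread('pics/side11.png')[130:260,260:390];b=cv2.imread('pics/top11.png')[140:270,210:380]
cv2.imwrite('pics/z11.png',cv2.resize(np.hstack([a,b]),None,fx=2.66,fy=4,interpolation=cv2.INTER_CUBIC))
cv2.imwrite('pics/z11b.png',cv2.resize(a[:100,:100],None,fx=6,fy=6,interpolation=cv2.INTER_CUBIC))
plan([.440,.2215,.0529],90)"
```

```text
t 14.05 tcp [0.4401 0.2216 0.0529] F [-6.8 -5.6 16.2] w 0.375 q [ 0.32 -0.08  2.06 -0.    1.17 -1.26]
d [ 0.01 -0.01  0.  ] r [-0.004 -0.005  0.002]
```

View pics/z11b.png

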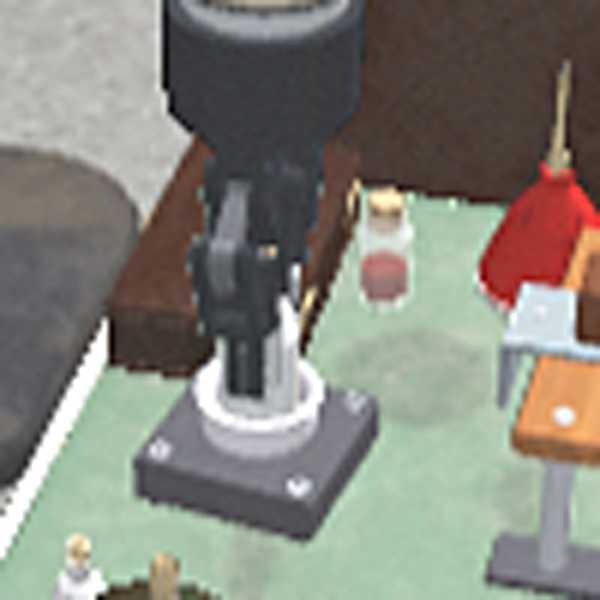

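View pics/z11.png

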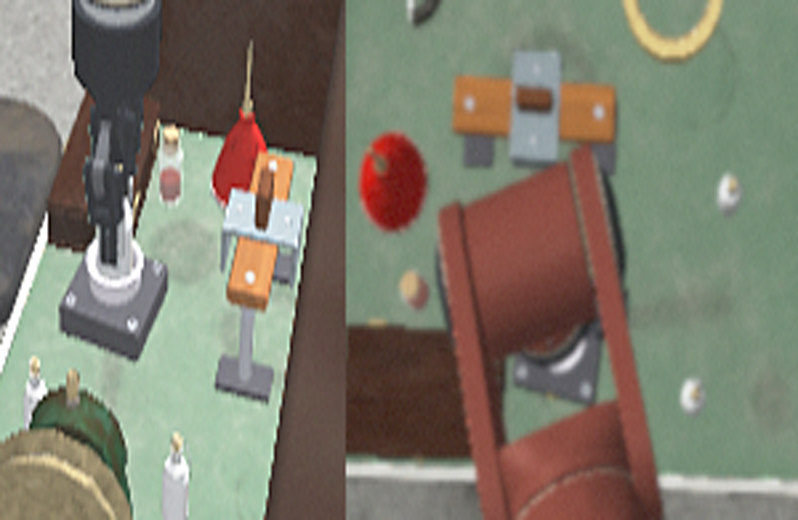

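```bash
python3 -c "
from h import *
from plant import monitor
a=cv2.imread('pics/side11.png');th=np.linspace(0,6.28,60);o=[]
for z in(.044,.048):
  j=cv2.resize(a[170:215,280:330],None,fx=8,fy=8,interpolation=0)
  C=np.stack([.44+.027*np.cos(th),.2213+.027*np.sin(th),0*th+z],1)
  cv2.polylines(j,[np.int32((proj('side',C)-[280,170]+.5)*8)],True,(0,0,255));o.append(j)
cv2.imwrite('pics/z12.png',np.hstack(o))"
```

```text
(no output)
```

View pics/z12.png

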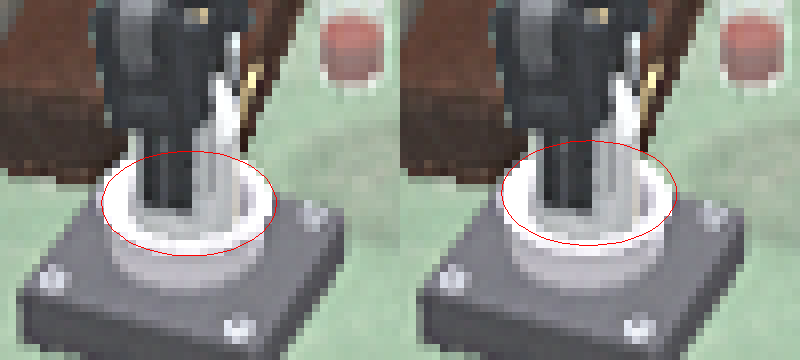

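The rim outline fits at z = 0.044, which is fully down. At z = 0.048 it doesn't fit. Handing in.

```bash
python3 -c "
from plant import monitor,ticket
s=monitor.state();print(s['time'],s['contact_force'],s['tool_pos'],s['gripper_width'])
print(ticket.job_done())"
```

```text
14.05 [-6.82034801 -5.60115802 16.20788204] [0.44008858 0.22163595 0.05290237] 0.3748327204661351
the job is handed in; nothing more can be done
None
```

The job is done and handed in at 14.05 s; no verdict is reported.

- **Cover:** I lifted it off the cradle, hung it astride the rail and let go. It touched the rail at the expected height. The last pictures show it flat and square, with a leg on either side of the bar.
- **Bottle:** I stood the largest bottle in the cup and pushed it down until the force rose sharply, about 10 N to 21 N with no more travel. It is still gripped, about 32 mm by the gripper's opening, and held down with a steady 16 N. The tool height puts the cup floor at 30 mm. In the side view the cup rim fits at 44 mm and not at 48 mm, so the cup is fully down.
- **Bystanders:** The vial and oil can stand where they were in the last pictures. The wax block and collet were outside the area I zoomed in on, and I made no moves near them.

One thing is not perfect: a sideways force of about 7 N in x and 6 N in y remains on the held bottle. I eased the x part from 11 N, but the y part rose slightly from 4 N.

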